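Open the saw hood past its spring and unload the slab

ROBOT

A 7-joint arm with a two-finger parallel gripper is mounted at the origin on a cart in front of the work surface, level with it; the furniture and walls round the work are solid. World frame = base frame: x ahead of the robot, y to its left, z up, the work surface at z = 0. Lengths are in m, angles in degrees, forces in N, time in s.
With the tool pointing down it reaches from about 0.425 to 0.95 m from the base axis. Payload 16.7 kg.
Tool frame: the origin (TCP) lies where the fingers leave the gripper's body, on its centre line; the fingertips stand 97 mm ahead of it and the grasp point (between the pads) lies 78 mm ahead of it; z points along the fingers, y is the line along which they close (so a half turn about z gives the same grasp; the last joint's range is limited). The gripper opens to 94 mm and grips with 3 to 60 N. Pads are 16 mm wide; open, the fingers measure 119 mm over their backs; the gripper's body (75 mm by 177 mm) begins 78 mm behind the grasp point.
Start: joints at [-84.253, 24.414, 4.234, 92.017, -1.954, 63.644, -3.845], TCP at [0.167, 0.654, 0.303] pointing down, gripper open.
Joint ranges: [-163.25, 163.25], [-28.42, 122.38], [-70.27, 78.77], [12.13, 141.07], [-58.53, 238.53], [9.26, 117.41], [-156.51, 156.51]. Speed limits (degrees/s): [108.29, 108.29, 136.94, 136.94, 172.46, 172.46, 172.46].

INTERFACE

Orientations are given as [roll, pitch, yaw] about the fixed x, y, z axes, in that order (R = Rz(yaw) Ry(pitch) Rx(roll)).
In Python, from cell import get_state, snapshot, close_job, silhouettes gives the robot as it stands.
- The arm moves only by the shell command python3 -m jog 'ROWS' [OPENING] [FORCE]. ROWS is JSON, a list of rows, each an object with "slide": the shift along the tool's x, y, z normalised to -1 to 1, where 1 is 0.2 m, a list of three; "roll": the turn about the tool's z normalised to -1 to 1, where 1 is 90 degrees. In form: [{"slide": [tx, ty, tz], "roll": roll}, ...]. A call has exactly 8 rows; each row is the pose to reach, as a shift and turn from the pose commanded when the call began, along the tool's axes at that moment; what a row does not reach only later rows make up. A row lasts 1/12 s, in which the tool goes at most 41.7 mm and 7.16 degrees, less where a joint would pass 70% of its speed; a pose out of reach is approached as far as the arm can. A call with a number of a shift or a turn outside -1 to 1 is refused whole. A call with a gripper value outside its range is refused whole. OPENING is the finger opening in mm, from 0 to 94, set as the call begins (- or left out, the last holds). The fingers move at their own pace and stop on an object; FORCE is the grip in N (left out, the last holds). Time passes only in rows, so rows that repeat a pose let the fingers close, or fill a call up. It gives the time, the measured TCP pose, the force, the opening and the grip force at its end, in the units of the state.
- get_state(): the state, without advancing time (a new reading comes with each control period).
- snapshot(name): name is "scene" or "top" or "wrist"; returns a dict with "image" (384x512x3 uint8, red, green, blue), "z_map" (384x512 float32, m along the optical axis (not along the pixel's ray), 0 where there is no reading), "K" (3x3 intrinsics, pixels), "eye" and "orientation" of the camera in the world. Camera axes: x right, y up, looking along -z (the intrinsics and any distortion apply to the point x, -y, -z); pixel columns grow to the right and rows downward; lengths in m; the calibration is good to about 2 mm. A picture is of the moment at which its call begins.
- close_job(): hands the job in; it is judged then, once.
Trained networks look in a picture, given as the dict that the camera call returned (one of the last four; its "shot" number tells which), for a name from the list of things; names that differ only in an ending like _2 or _b are one class to them, and where a whole thing is asked for, a point or a joint stands for the part that bears it (a point fixed in the world has none). Each returns a list of dicts, best first, with "p" (0 to 1); they miss things now and then, are a little off and sometimes report something else, mostly with a low value. They report only what shows in the picture. A call takes as long as a camera call.
- silhouettes(picture, label): "mask" (384x512 bool, what is visible of it) and "uv" ([column, row] in pixels, amid what is visible of it).
The state is a dict: "time_s": time; "qpos": joint angles; "qd": joint speeds; "joint_efforts": joint torques, N m; "tcp_pos": TCP position; "tcp_rot": TCP orientation; "contact_force": force on the tool from outside, world axes, zero at the start; "ft_torque": the same for the moment, N m; "finger_gap": finger opening in m; "finger_force": force on a finger pad.
Only numpy, scipy, OpenCV 4.12 (cv2) and the standard library are available. Lean on these libraries where they do the work, as an engineer would, in place of code of your own. Each camera call takes 0.05 s, during which the arm holds its last target. There are 200 camera calls.

TASK

The glass saw has finished its cut. Swing its hood up past the point where the spring takes over, so that it stays open by itself, then take the sawn rectangular slab off the sloping bed and lay it flat in the middle of the padded board. Do not drop the slab, leave the pointed wedge of waste glass lying on the bed, and leave the hood open.

Things in the scene. Friction and masses are not known exactly. Their poses are not given: they have to be found in the camera images.
- saw: Bench glass saw, green base 200 deep x 250 wide mm, 161 tall with its hood shut, fixed. Origin: under the centre of the base, on the table. Axes: x to the back (where the hood hinges), y along the hinge, roughly away from the robot, z up. Behind and between the glass pieces a fixed disc (radius 44, in the plane y = 0, centre x +55, z 97) and a motor (x +25 to +85, below z 125).
- bed_middle (a point): Point on the saw's bed, a dark 250 mm wide plate sloping up at 30 degrees to the back, at saw x -36, y 0, z 67.5. The bed's top runs from x -75, z 45, with a ledge 8 mm proud of it, to x +30, z 105. Two glass pieces lie on it, 55 to 68 mm to either side of here along y. This point's axes are the saw's (level).
- hood (a joint): Angle of the hood, rad: 0 shut, grows as its front swings up, stop at 1.3 (wide open). Spring and weight pull it shut below about 0.77 and throw it open to the stop above that; moving it takes about 6 N at the handle. Even wide open it leans over the bed.
- hood_handle (a point): Middle of the hood's round black handle bar, 14 mm thick, 110 mm clear between its stand-offs, parallel to the hinge. Shut: saw x -135, z 115, with 36 mm clear between the bar and the hood's flat front flap behind it; the flap ends at z 76, the hood's top is at z 152. It moves with the hood, 223 mm from the hinge axis; its axes are the saw's when shut and turn with the hood.
- hood_hinge (a point): Fixed point on the hood's hinge axis, mid width (saw x +85, y 0, z 150 mm); the axis runs along the saw's y. With the hood wide open its front flap reaches forward to saw x -35 at z 298, so an upright gripper over the glass strikes it: come in tilted, the gripper's back leaning away from the hinge (square to the bed is 30 degrees).
- slab: Roughly rectangular piece of slab glass, 54 (its x) x 86 (its y) x 20 mm (its z), 0.15 to 0.3 kg, lying on the saw's bed beside the wedge, on either side of it, long side up and down the slope, so that its 54 mm width runs along the hinge. Origin: centre of its underside. To be moved.
- wedge: Pointed triangular piece of waste glass, 50 (its x) x 81 (its y) x 21 mm, lying on the saw's bed beside the slab. Origin: centre of its underside. To be left.
- board: Plywood lay-off board, 200 (its x) x 150 (its y), with a black rubber pad 184 x 134 on it, fixed, flat on the table. Origin: centre of its underside; the pad's top is 18 mm above it. The slab goes here.

How it is judged:
By the outcome, as a careful person would: the job done as asked, in the order asked, and still so for the second after the job is handed in, with the robot touching nothing.
It also fails if it takes over 61 s, if anything falls off the work surface, if the arm or the gripper's body presses on something with over 40 N, if the wrist force passes 120 N, or if a joint passes its speed limit or range.

## Working session

There is one attempt and no reset: what is moved stays moved. The work goes in short steps, Python scripts to look and compute and a shell command to move; the robot and the scene stay as the last step left them, time stands still between calls to the robot, and variables do not carry over. Pictures are saved under pics/ and viewed, at most 10 in all, crops included, and the job is handed in when it is done.

```bash
ls; mkdir -p pics
cat > h.py <<'E'
import numpy as np,cv2
from cell import *
from scipy.spatial.transform import Rotation as R
def rot(o):
    o=np.array(o,float)
    return o if o.shape==(3,3) else (R.from_euler('xyz',o,degrees=True).as_matrix() if o.size==3 else R.from_quat(o).as_matrix())
def cloud(s):
    z=s['z_map'];K=np.array(s['K']);v,u=np.mgrid[:z.shape[0],:z.shape[1]]
    p=np.stack([(u-K[0,2])/K[0,0]*z,-(v-K[1,2])/K[1,1]*z,-z],-1)
    return p@rot(s['orientation']).T+np.array(s['eye']),z>0
E
python3 - <<'E'
from h import *
print(get_state())
ims=[]
for n in ['scene','top','wrist']:
    s=snapshot(n);print(n,{k:(np.array(v).tolist()) for k,v in s.items() if k not in('image','z_map')})
    np.savez(''+n+'.npz',image=s['image'],z_map=s['z_map'],K=s['K'],eye=s['eye'],orientation=s['orientation'])
    c,ok=cloud(s);ims.append(s['image'])
    for l in ['saw','hood_handle','hood','slab','wedge','board']:
        try:
            for r in silhouettes(s,l)[:2]:
                m=r['mask']&ok;p=c[m]
                print(' ',l,round(r['p'],2),np.round(r['uv']),m.sum(),np.round(np.median(p,0),3) if len(p) else '',np.round(np.percentile(p,[3,97],axis=0),3).tolist() if len(p) else '')
        except Exception as e: print(l,e)
o=np.zeros((600,800,3),np.uint8)
for i,im in enumerate(ims[:2]): pass
cv2.imwrite('pics/a.png',cv2.resize(np.vstack([np.hstack(ims[:2]),np.hstack([ims[2],ims[2]*0])])[:,:,::-1],(800,600)))
E
```

```text
pics
{'time_s': 0.0, 'qpos': array([-84.25342131,  24.449111  ,   4.23127019,  92.05055939,
        -1.95271004,  63.64439626,  -3.84431892]), 'qd': array([-0.04412262,  0.0259346 ,  0.07233105, -0.0402309 , -0.07676209,
       -0.02397   ,  0.05886563]), 'joint_efforts': array([-1.86391524e-03, -9.35805058e+01,  3.66584793e+00, -4.54202986e+01,
       -4.90032567e-02,  2.00491928e-02,  8.86461976e-05]), 'tcp_pos': array([0.16681304, 0.65374624, 0.30199475]), 'tcp_rot': array([-1.79928341e+02,  6.17676356e-03,  1.65686704e+02]), 'contact_force': array([ 0.76351567, -0.02606425, -0.95295041]), 'ft_torque': array([ 0.00730781, -0.00872453,  0.03090338]), 'finger_force': 0.0, 'finger_gap': 0.09385409610555275}
scene {'K': [[418.7643049301155, 0.0, 258.3836604120138], [0.0, 418.7643049301155, 187.49347586825675], [0.0, 0.0, 1.0]], 'eye': [-0.19546772556840386, -0.5684969939669506, 0.7666902215131991], 'orientation': [53.647478394711186, -1.2255836945382246, -54.388926335746085], 'shot': 1}
  saw 0.86 [314. 226.] 10554 [ 0.465 -0.259  0.149] [[0.385, -0.335, 0.025], [0.64, -0.144, 0.154]]
[... 972 characters left out ...]
0.104, 0.155]]
  hood_handle 0.59 [318. 193.] 9692 [ 0.518 -0.226  0.152] [[0.395, -0.324, 0.037], [0.659, -0.108, 0.156]]
  hood 0.61 [319. 196.] 8831 [ 0.513 -0.225  0.152] [[0.393, -0.319, 0.115], [0.641, -0.106, 0.155]]
  slab 0.72 [318. 195.] 9637 [ 0.518 -0.227  0.152] [[0.394, -0.324, 0.037], [0.659, -0.115, 0.156]]
  board 0.6 [184. 216.] 3906 [0.497 0.129 0.018] [[0.405, 0.056, 0.01], [0.593, 0.204, 0.021]]
wrist {'K': [[299.13501007949293, 0.0, 253.89971759801884], [0.0, 299.13501007949293, 192.25484124796424], [0.0, 0.0, 1.0]], 'eye': [0.1026025625078701, 0.671606287749814, 0.38455365576700307], 'orientation': [-13.28963452958543, 0.10966048332520352, 75.7099280210353], 'shot': 3}
```

View pics/a.png

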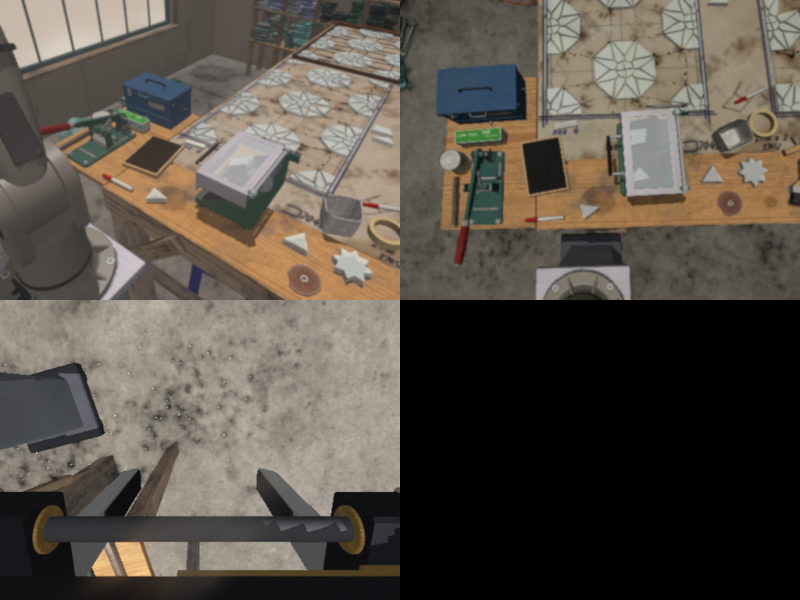

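Run:
```python
from h import *
for n in ['top','scene']:
    s=dict(np.load(n+'.npz'));c,ok=cloud(s)
    box=ok&(c[...,0]>.33)&(c[...,0]<.72)&(c[...,1]>-.42)&(c[...,1]<0)
    for lo,hi,nm in [(.146,.158,'top'),(.105,.125,'handle')]:
        m=box&(c[...,2]>lo)&(c[...,2]<hi)
        if nm=='handle': m&=(c[...,1]>-.13)
        p=c[m]; r=cv2.minAreaRect((p[:,:2]*1000).astype(np.float32)) if len(p)>5 else None
        print(n,nm,len(p),r,np.round(np.percentile(p,[1,5,25,50,75,95,99],axis=0),3).tolist())
    bm=ok&(c[...,0]>.37)&(c[...,0]<.63)&(c[...,1]>.02)&(c[...,1]<.23)&(c[...,2]>.012)&(c[...,2]<.024)
    print('board',cv2.minAreaRect((c[bm][:,:2]*1000).astype(np.float32)),np.median(c[bm],0))
    u=s['image'];
s=dict(np.load('top.npz'));a=s['image'][120:270,240:400];t=dict(np.load('scene.npz'))['image'][150:300,240:400]
cv2.imwrite('pics/b.png',cv2.resize(np.hstack([a,t])[:,:,::-1],(800,375),interpolation=2))
```

```text
top top 8189 ((527.1597900390625, -251.69485473632812), (281.72015380859375, 220.3921356201172), 1.6275231838226318) [[0.388, -0.323, 0.148], [0.398, -0.315, 0.149], [0.449, -0.277, 0.151], [0.513, -0.232, 0.152], [0.581, -0.187, 0.153], [0.637, -0.151, 0.155], [0.648, -0.143, 0.157]]
top handle 350 ((514.7665405273438, -109.8365249633789), (129.91119384765625, 36.793766021728516), 0.05672963336110115) [[0.45, -0.128, 0.114], [0.453, -0.123, 0.116], [0.475, -0.105, 0.119], [0.514, -0.1, 0.12], [0.553, -0.096, 0.122], [0.576, -0.093, 0.124], [0.579, -0.092, 0.124]]
board ((500.8345947265625, 131.22035217285156), (199.3726348876953, 150.0670928955078), 9.005241394042969) [0.49777853 0.13060047 0.01792065]
scene top 5554 ((524.0361328125, -249.16586303710938), (280.21881103515625, 218.10772705078125), 1.2430440187454224) [[0.386, -0.328, 0.148], [0.392, -0.321, 0.149], [0.436, -0.284, 0.151], [0.498, -0.24, 0.151], [0.569, -0.193, 0.152], [0.633, -0.154, 0.154], [0.647, -0.146, 0.156]]
scene handle 245 ((513.806884765625, -107.17372131347656), (130.70986938476562, 27.831315994262695), 1.0613375902175903) [[0.45, -0.12, 0.111], [0.451, -0.115, 0.113], [0.47, -0.106, 0.117], [0.507, -0.104, 0.119], [0.548, -0.101, 0.121], [0.573, -0.096, 0.123], [0.578, -0.094, 0.124]]
board ((499.60345458984375, 129.8333740234375), (202.27418518066406, 150.9651641845703), 9.002398490905762) [0.4892248  0.12358946 0.01745821]
```

View pics/b.png

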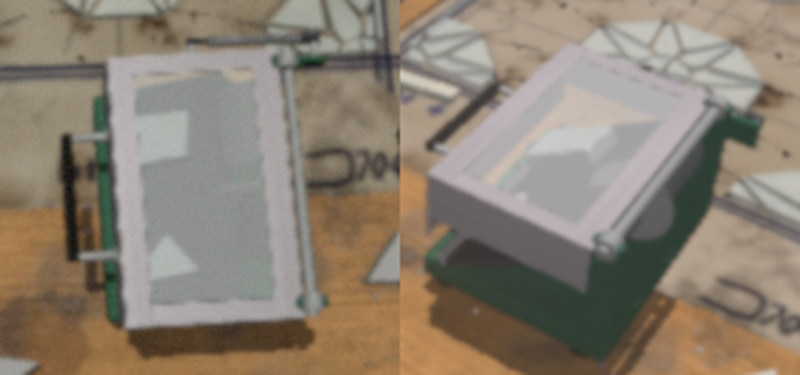

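Run:
```python
from h import *
for n in ['top','scene']:
    s=dict(np.load(n+'.npz'));c,ok=cloud(s)
    im=s['image'].astype(int).sum(-1)
    m=ok&(c[...,0]>.455)&(c[...,0]<.575)&(c[...,1]>-.115)&(c[...,1]<-.08)&(c[...,2]>.108)&(c[...,2]<.13)
    p=c[m];print(n,'bar',len(p),np.polyfit(p[:,0]-.514,p[:,1],1),p.mean(0), 'z',np.percentile(p[:,2],[50,95]))
    m=ok&(c[...,2]>.146)&(c[...,2]<.158)&(c[...,1]<-.1)&(c[...,1]>-.4)&(c[...,0]>.33)&(c[...,0]<.72)
    p=c[m];
    # front & side edges per bin
    e=[];f=[]
    for x in np.arange(.41,.63,.008):
        q=p[abs(p[:,0]-x)<.004]; e.append((x,q[:,1].max()))
    for y in np.arange(-.29,-.16,.008):
        q=p[abs(p[:,1]-y)<.004]; f.append((y,q[:,0].max(),q[:,0].min()))
    e=np.array(e);f=np.array(f)
    print(' front',np.polyfit(e[:,0]-.514,e[:,1],1),'side',np.polyfit(f[:,0]+.23,f[:,1],1),np.polyfit(f[:,0]+.23,f[:,2],1))
```

```text
top bar 274 [ 0.01631395 -0.09926142] [ 0.51477584 -0.09924876  0.12045849] z [0.12064897 0.12386327]
 front [ 0.02790819 -0.14278202] side [-0.07007976  0.65414846] [-0.03091862  0.38638636]
scene bar 195 [ 0.01100849 -0.10286178] [ 0.51581804 -0.10284177  0.1191159 ] z [0.11987664 0.12291415]
 front [ 0.02447005 -0.14396875] side [-0.03771321  0.65225718] [-0.03308397  0.38479915]
```

```bash
python3 -m jog '[{"slide":[-0.2,-0.17,0],"roll":0},{"slide":[-0.35,-0.3,0],"roll":0},{"slide":[-0.5,-0.43,0],"roll":0},{"slide":[-0.65,-0.56,0],"roll":0},{"slide":[-0.8,-0.69,0],"roll":0},{"slide":[-0.94,-0.8,0],"roll":0},{"slide":[-0.94,-0.8,0],"roll":0},{"slide":[-0.94,-0.8,0],"roll":0}]' 40 30
python3 -m jog '[{"slide":[-0.2,-0.17,0],"roll":-0.05},{"slide":[-0.35,-0.3,0],"roll":-0.1},{"slide":[-0.5,-0.43,0],"roll":-0.176},{"slide":[-0.65,-0.56,0],"roll":-0.176},{"slide":[-0.8,-0.69,0],"roll":-0.176},{"slide":[-0.94,-0.8,0],"roll":-0.176},{"slide":[-0.94,-0.8,0],"roll":-0.176},{"slide":[-0.94,-0.8,0],"roll":-0.176}]'
```

```text
time_s: 1.72
tcp_pos: [0.3111, 0.4508, 0.3032]
tcp_rot: [180.0, 0.0, 165.5]
contact_force: [-0.6, 1.4, 0.5]
finger_gap: 0.044
finger_force: 0.0
time_s: 2.38
tcp_pos: [0.4531, 0.2501, 0.3028]
tcp_rot: [-180.0, 0.0, -178.6]
contact_force: [-0.7, 0.1, -1.4]
finger_gap: 0.0402
finger_force: 0.0
```

```bash
python3 -m jog '[{"slide":[-0.03,-0.2,0],"roll":0},{"slide":[-0.06,-0.4,0],"roll":0},{"slide":[-0.09,-0.6,0],"roll":0},{"slide":[-0.12,-0.8,0],"roll":0},{"slide":[-0.15,-1,0],"roll":0},{"slide":[-0.15,-1,0],"roll":0},{"slide":[-0.15,-1,0],"roll":0},{"slide":[-0.15,-1,0],"roll":0}]'
python3 -m jog '[{"slide":[-0.03,-0.2,0],"roll":0},{"slide":[-0.06,-0.4,0],"roll":0},{"slide":[-0.09,-0.6,0],"roll":0},{"slide":[-0.117,-0.76,0],"roll":0},{"slide":[-0.117,-0.76,0],"roll":0},{"slide":[-0.117,-0.76,0.1],"roll":0},{"slide":[-0.117,-0.76,0.2],"roll":0},{"slide":[-0.117,-0.76,0.2],"roll":0}]'
python3 - <<'E'
from h import *
s=snapshot('wrist');c,ok=cloud(s);st=get_state();print(st['tcp_pos'],st['tcp_rot'])
cv2.imwrite('pics/c.png',s['image'][:,:,::-1])
m=ok&(c[...,0]>.46)&(c[...,0]<.57)&(c[...,1]>-.125)&(c[...,1]<-.075)&(c[...,2]>.1)&(c[...,2]<.13)
p=c[m];print(len(p)); 
if len(p)>10: print(np.polyfit(p[:,0]-.514,p[:,1],1),np.percentile(p,[2,50,98],axis=0))
E
```

```text
time_s: 3.05
tcp_pos: [0.4874, 0.0538, 0.3026]
tcp_rot: [180.0, -0.0, -178.4]
contact_force: [-1.2, 0.3, 0.8]
finger_gap: 0.0398
finger_force: 0.0
time_s: 3.72
tcp_pos: [0.5141, -0.0969, 0.2597]
tcp_rot: [180.0, -0.3, -178.3]
contact_force: [-0.9, 1.2, -0.7]
finger_gap: 0.0404
finger_force: 0.0
[ 0.5145623  -0.09725103  0.26136475] [ 179.99809286   -0.19176357 -178.3063485 ]
2402
[ 0.02991655 -0.09996137] [[ 0.46169577 -0.10726357  0.11576849]
 [ 0.510222   -0.10001944  0.12060592]
 [ 0.56702531 -0.09286855  0.1225879 ]]
```

View pics/c.png

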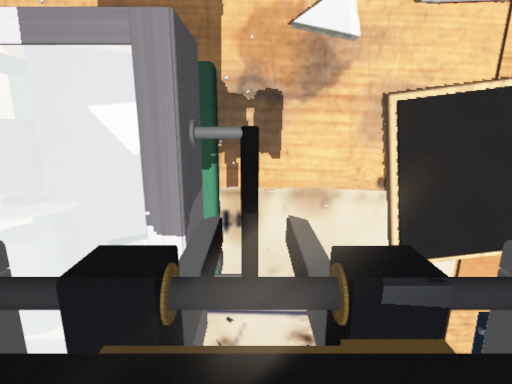

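```bash
python3 -m jog '[{"slide":[0,-0.01,0.08],"roll":0},{"slide":[0,-0.015,0.16],"roll":0},{"slide":[0,-0.015,0.24],"roll":0},{"slide":[0,-0.015,0.3],"roll":0},{"slide":[0,-0.015,0.34],"roll":0},{"slide":[0,-0.015,0.34],"roll":0},{"slide":[0,-0.015,0.34],"roll":0},{"slide":[0,-0.015,0.34],"roll":0}]' 40 30
python3 -m jog '[{"slide":[0,0,0],"roll":0},{"slide":[0,0,0],"roll":0},{"slide":[0,0,0],"roll":0},{"slide":[0,0,0],"roll":0},{"slide":[0,0,0],"roll":0},{"slide":[0,0,0],"roll":0},{"slide":[0,0,0],"roll":0},{"slide":[0,0,0],"roll":0}]' 5 30
python3 - <<'E'
from math import *
import numpy as np
# handle rel hinge path; slide y(-> -saw x... tool y ~ world +y = -saw x), z up
for t in np.arange(0,1.301,.1):
    x=-220*cos(t)-35*sin(t);z=220*sin(t)-35*cos(t)
    print(round(t,2),'dy_tool',round(-(x+220)/200,3),'dz_tool',round(-(z+35)/200,3))
E
```

```text
time_s: 4.43
tcp_pos: [0.5155, -0.1022, 0.1957]
tcp_rot: [180.0, 0.1, -178.4]
contact_force: [0.2, -0.3, -0.2]
finger_gap: 0.04
finger_force: 0.0
time_s: 5.1
tcp_pos: [0.515, -0.1009, 0.1949]
tcp_rot: [179.9, -0.0, -178.4]
contact_force: [-1.4, 11.0, 5.0]
finger_gap: 0.0135
finger_force: 30.0
0.0 dy_tool -0.0 dz_tool -0.0
0.1 dy_tool 0.012 dz_tool -0.111
0.2 dy_tool 0.013 dz_tool -0.222
0.3 dy_tool 0.003 dz_tool -0.333
0.4 dy_tool -0.019 dz_tool -0.442
0.5 dy_tool -0.051 dz_tool -0.549
0.6 dy_tool -0.093 dz_tool -0.652
0.7 dy_tool -0.146 dz_tool -0.75
0.8 dy_tool -0.208 dz_tool -0.842
0.9 dy_tool -0.279 dz_tool -0.928
1.0 dy_tool -0.358 dz_tool -1.006
1.1 dy_tool -0.445 dz_tool -1.076
1.2 dy_tool -0.538 dz_tool -1.137
1.3 dy_tool -0.637 dz_tool -1.188
```

```bash
python3 -m jog '[{"slide":[0,0.012,-0.04],"roll":0},{"slide":[0,0.02,-0.111],"roll":0},{"slide":[0,0.023,-0.222],"roll":0},{"slide":[0,0.013,-0.333],"roll":0},{"slide":[0,-0.009,-0.442],"roll":0},{"slide":[0,-0.041,-0.549],"roll":0},{"slide":[0,-0.041,-0.549],"roll":0},{"slide":[0,-0.041,-0.549],"roll":0}]' 5 30
python3 - <<'E'
from h import *
s=snapshot('scene');cv2.imwrite('pics/d.png',s['image'][:,:,::-1]);print(get_state()['tcp_pos'],get_state()['contact_force'])
E
```

```text
time_s: 5.77
tcp_pos: [0.5153, -0.1101, 0.3056]
tcp_rot: [179.9, 0.1, -178.5]
contact_force: [1.1, 5.4, -1.1]
finger_gap: 0.013
finger_force: 30.0
[ 0.51530533 -0.10987594  0.30513308] [ 1.62302275  6.31127428 -0.22836651]
```

View pics/d.png

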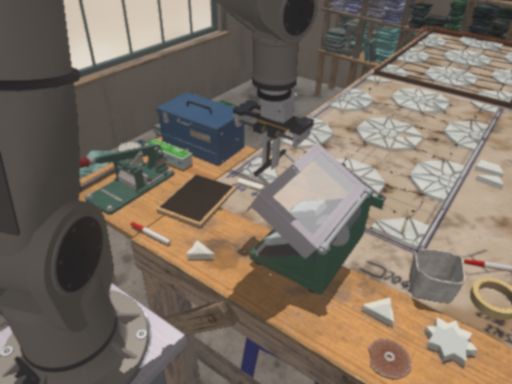

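```bash
python3 -m jog '[{"slide":[0,-0.02,-0.05],"roll":0},{"slide":[0,-0.042,-0.103],"roll":0},{"slide":[0,-0.095,-0.201],"roll":0},{"slide":[0,-0.157,-0.293],"roll":0},{"slide":[0,-0.228,-0.379],"roll":0},{"slide":[0,-0.307,-0.457],"roll":0},{"slide":[0,-0.394,-0.527],"roll":0},{"slide":[0,-0.394,-0.527],"roll":0}]' 5 30
python3 -m jog '[{"slide":[0,-0.045,-0.033],"roll":0},{"slide":[0,-0.093,-0.061],"roll":0},{"slide":[0,-0.14,-0.085],"roll":0},{"slide":[0,-0.175,-0.1],"roll":0},{"slide":[0,-0.175,-0.1],"roll":0},{"slide":[0,-0.175,-0.1],"roll":0},{"slide":[0,-0.175,-0.1],"roll":0},{"slide":[0,-0.175,-0.1],"roll":0}]' 5 30
python3 - <<'E'
from h import *
s=snapshot('scene');c,ok=cloud(s);print(get_state()['contact_force'])
E
```

```text
time_s: 6.48
tcp_pos: [0.5178, -0.1898, 0.4144]
tcp_rot: [179.8, 0.3, -178.5]
contact_force: [-12.7, 23.6, 38.0]
finger_gap: 0.0133
finger_force: 30.0
time_s: 7.15
tcp_pos: [0.5193, -0.2232, 0.4331]
tcp_rot: [179.9, 0.3, -178.4]
contact_force: [-6.7, 14.7, 37.7]
finger_gap: 0.0132
finger_force: 30.0
[-6.6889857  14.38711298 37.84495193]
```

```bash
python3 -m jog '[{"slide":[0,0,0],"roll":0},{"slide":[0,0,0],"roll":0},{"slide":[0,0,0],"roll":0},{"slide":[0,0,-0.05],"roll":0},{"slide":[0,0,-0.15],"roll":0},{"slide":[0,0,-0.25],"roll":0},{"slide":[0,0,-0.35],"roll":0},{"slide":[0,0,-0.35],"roll":0}]' 60 30
python3 - <<'E'
from h import *
ims=[]
for n in ['scene','top']:
    s=snapshot(n);c,ok=cloud(s);ims.append(s['image'])
    np.savez(''+n+'2.npz',image=s['image'],z_map=s['z_map'],K=s['K'],eye=s['eye'],orientation=s['orientation'])
    for l in ['slab','wedge','hood']:
        for r in silhouettes(s,l)[:2]:
            p=c[r['mask']&ok];print(n,l,round(r['p'],2),np.round(r['uv']),len(p),np.round(np.percentile(p,[3,50,97],axis=0),3).tolist())
cv2.imwrite('pics/e.png',cv2.resize(np.hstack(ims)[:,:,::-1],(800,300)))
E
```

```text
time_s: 7.87
tcp_pos: [0.5186, -0.225, 0.5038]
tcp_rot: [-179.9, 0.2, -178.5]
contact_force: [1.0, 0.2, 0.0]
finger_gap: 0.0594
finger_force: 0.0
scene wedge 0.71 [282. 236.] 360 [[0.428, -0.226, 0.05], [0.436, -0.195, 0.082], [0.469, -0.159, 0.101]]
scene hood 0.67 [325. 178.] 7847 [[0.386, -0.32, 0.155], [0.471, -0.283, 0.268], [0.637, -0.213, 0.351]]
top slab 0.7 [297. 178.] 375 [[0.553, -0.221, 0.066], [0.57, -0.178, 0.079], [0.6, -0.155, 0.1]]
top slab 0.21 [183. 211.] 3866 [[0.405, 0.056, 0.011], [0.497, 0.13, 0.018], [0.593, 0.204, 0.021]]
top wedge 0.5 [304. 225.] 324 [[0.429, -0.223, 0.065], [0.446, -0.196, 0.088], [0.472, -0.164, 0.102]]
top hood 0.74 [331. 187.] 1450 [[0.415, -0.254, 0.301], [0.501, -0.221, 0.307], [0.647, -0.204, 0.359]]
```

View pics/e.png

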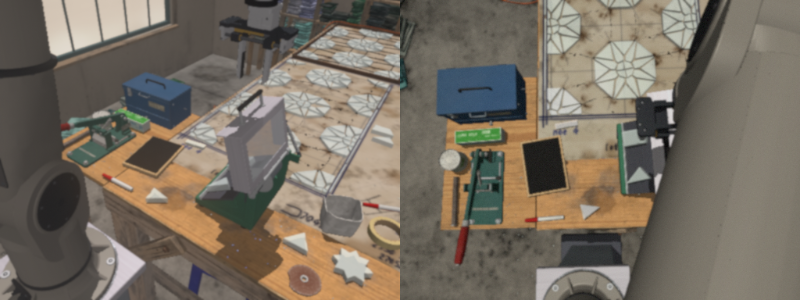

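Run:
```python
from h import *
st=get_state();t=st['tcp_pos']
s=dict(np.load('scene2.npz'));c,ok=cloud(s)
d=c-t; v=np.array([t[0]-s['eye'][0],t[1]-s['eye'][1]]);v/=np.linalg.norm(v);w=np.array([-v[1],v[0]])
m=ok&(np.hypot(d[...,0],d[...,1])<.14)&(d[...,2]>-.1)
for z in np.arange(-.1,.3,.02):
    q=d[m&(d[...,2]>=z)&(d[...,2]<z+.02)]
    if len(q)>3: l=q[:,:2]@w;print(round(z,2),len(q),'lat',np.round([l.min(),l.max()],3),'near',round((q[:,:2]@v).min(),3),'x',np.round([q[:,0].min(),q[:,0].max()],3),'y',np.round([q[:,1].min(),q[:,1].max()],3))
```

```text
-0.1 81 lat [-0.041  0.04 ] near -0.025 x [-0.011  0.011] y [-0.042  0.039]
-0.08 170 lat [-0.042  0.042] near -0.026 x [-0.013  0.01 ] y [-0.042  0.043]
-0.06 184 lat [-0.042  0.042] near -0.028 x [-0.012  0.01 ] y [-0.043  0.043]
-0.04 195 lat [-0.042  0.042] near -0.028 x [-0.012  0.012] y [-0.043  0.042]
-0.02 180 lat [-0.042  0.042] near -0.027 x [-0.014  0.012] y [-0.043  0.042]
0.0 651 lat [-0.087  0.087] near -0.066 x [-0.037  0.037] y [-0.082  0.08 ]
0.02 957 lat [-0.092  0.093] near -0.066 x [-0.038  0.036] y [-0.089  0.086]
0.04 1244 lat [-0.092  0.092] near -0.066 x [-0.037  0.036] y [-0.09   0.089]
0.06 474 lat [-0.045  0.025] near -0.037 x [-0.026  0.021] y [-0.042  0.017]
0.08 506 lat [-0.048  0.036] near -0.047 x [-0.04   0.035] y [-0.042  0.029]
0.1 219 lat [-0.037  0.036] near -0.039 x [-0.039  0.015] y [-0.037  0.028]
```

Run:
```python
from cell import *
s=get_state();print(s['qpos'].round(1),s['tcp_pos'],s['tcp_rot'],s['time_s'])
```

```text
[-15.6   7.6  37.2  91.9  -4.6  82.  113.6] [ 0.51804371 -0.22432899  0.49934275] [ 1.79993602e+02 -6.11615251e-02 -1.78477573e+02] 8.2667
```

```bash
for i in 1 2; do python3 -m jog '[{"slide":[0.13,-0.12,0],"roll":0},{"slide":[0.26,-0.25,0],"roll":0},{"slide":[0.39,-0.37,0],"roll":0},{"slide":[0.52,-0.5,0],"roll":0},{"slide":[0.65,-0.62,0],"roll":0},{"slide":[0.78,-0.74,0],"roll":0},{"slide":[0.9,-0.86,0],"roll":0},{"slide":[0.9,-0.86,0],"roll":0}]' 90 30; done
python3 -m jog '[{"slide":[0.13,-0.12,0],"roll":0.075},{"slide":[0.26,-0.25,0],"roll":0.15},{"slide":[0.39,-0.37,0],"roll":0.225},{"slide":[0.52,-0.5,0],"roll":0.3},{"slide":[0.65,-0.62,0],"roll":0.375},{"slide":[0.78,-0.74,0],"roll":0.45},{"slide":[0.9,-0.86,0],"roll":0.525},{"slide":[0.9,-0.86,0],"roll":0.6}]'
python3 -c "
from cell import *
print(get_state()['qpos'].round(1))"
```

```text
time_s: 8.93
tcp_pos: [0.3372, -0.4055, 0.5003]
tcp_rot: [-180.0, 0.0, -178.9]
contact_force: [-0.9, -1.0, 0.2]
finger_gap: 0.0899
finger_force: 0.0
time_s: 9.6
tcp_pos: [0.2199, -0.529, 0.4968]
tcp_rot: [179.9, -0.5, -178.4]
contact_force: [-0.1, -0.6, -0.7]
finger_gap: 0.0902
finger_force: 0.0
time_s: 10.27
tcp_pos: [0.0394, -0.7081, 0.4969]
tcp_rot: [-179.5, -0.6, 126.9]
contact_force: [0.3, -0.9, 0.1]
finger_gap: 0.0898
finger_force: 0.0
[ 55.7  26.5  41.   72.6 -16.3  87.1 131.4]
```

```bash
python3 -m jog '[{"slide":[-0.1,-0.12,0],"roll":0.075},{"slide":[-0.2,-0.24,0],"roll":0.15},{"slide":[-0.3,-0.36,0],"roll":0.225},{"slide":[-0.4,-0.48,0],"roll":0.3},{"slide":[-0.5,-0.58,0],"roll":0.375},{"slide":[-0.6,-0.68,0],"roll":0.39},{"slide":[-0.68,-0.76,0],"roll":0.39},{"slide":[-0.68,-0.76,0],"roll":0.39}]'
python3 -m jog '[{"slide":[-0.15,0,0],"roll":0},{"slide":[-0.3,0,0],"roll":0},{"slide":[-0.45,0,0],"roll":0},{"slide":[-0.6,0,0],"roll":0},{"slide":[-0.75,0,0],"roll":0},{"slide":[-0.9,0,0],"roll":0},{"slide":[-1,0,0],"roll":0},{"slide":[-1,0,0],"roll":0}]'
python3 -c "
from cell import *
print(get_state()['qpos'].round(1))"
```

```text
time_s: 10.93
tcp_pos: [0.0063, -0.9087, 0.4939]
tcp_rot: [-179.5, -0.3, 92.4]
contact_force: [-0.8, -0.2, -1.6]
finger_gap: 0.0898
finger_force: 0.0
time_s: 11.6
tcp_pos: [0.0137, -0.8966, 0.5352]
tcp_rot: [-179.6, -2.4, 92.6]
contact_force: [0.4, -1.9, 1.0]
finger_gap: 0.0901
finger_force: 0.0
[ 80.2  59.3  64.9  12.2 -58.5 117.4  95.3]
```

```bash
python3 -m jog '[{"slide":[-1,0,0],"roll":0},{"slide":[-1,0,0],"roll":0},{"slide":[-1,0,0],"roll":0},{"slide":[-1,0,0],"roll":0},{"slide":[-1,0,0],"roll":0},{"slide":[-1,0,0],"roll":0},{"slide":[-1,0,0],"roll":0},{"slide":[-1,0,0],"roll":0}]'
python3 -c "
from cell import *
print(get_state()['qpos'].round(1))"
python3 -m jog '[{"slide":[0,0,0],"roll":0},{"slide":[0,0,0],"roll":0},{"slide":[0,0,0],"roll":0},{"slide":[0,0,0],"roll":0},{"slide":[0,0,0],"roll":0},{"slide":[0,0,0],"roll":0},{"slide":[0,0,0],"roll":0},{"slide":[0,0,0],"roll":0}]'
python3 -c "
from cell import *
print(get_state()['qpos'].round(1))"
```

```text
time_s: 12.27
tcp_pos: [0.0175, -0.9006, 0.5203]
tcp_rot: [-179.4, -3.4, 92.4]
contact_force: [-0.3, 0.2, -0.8]
finger_gap: 0.09
finger_force: 0.0
[ 80.   60.3  65.   12.2 -58.5 117.4  95. ]
time_s: 12.93
tcp_pos: [0.0175, -0.9007, 0.5201]
tcp_rot: [-179.4, -3.4, 92.5]
contact_force: [0.0, 0.8, 0.1]
finger_gap: 0.0902
finger_force: 0.0
[ 80.   60.3  65.   12.2 -58.5 117.4  95. ]
```

```bash
python3 -m jog '[{"slide":[-0.3,0,-1],"roll":0},{"slide":[-0.3,0,-1],"roll":0},{"slide":[-0.3,0,-1],"roll":0},{"slide":[-0.3,0,-1],"roll":0},{"slide":[-0.3,0,-1],"roll":0},{"slide":[-0.3,0,-1],"roll":0},{"slide":[-0.3,0,-1],"roll":0},{"slide":[-0.3,0,-1],"roll":0}]'
python3 -c "
from cell import *
print(get_state()['qpos'].round(1))"
```

```text
time_s: 13.6
tcp_pos: [0.019, -0.8818, 0.5831]
tcp_rot: [-179.4, 0.7, 92.5]
contact_force: [-0.5, 0.3, 0.3]
finger_gap: 0.0898
finger_force: 0.0
[ 79.5  56.3  65.6  12.2 -58.5 117.3  94.9]
```

```bash
for i in 1 2; do python3 -m jog '[{"slide":[-0.2,0,-1],"roll":0},{"slide":[-0.2,0,-1],"roll":0},{"slide":[-0.2,0,-1],"roll":0},{"slide":[-0.2,0,-1],"roll":0},{"slide":[-0.2,0,-1],"roll":0},{"slide":[-0.2,0,-1],"roll":0},{"slide":[-0.2,0,-1],"roll":0},{"slide":[-0.2,0,-1],"roll":0}]'; python3 -c "
from cell import *
print(get_state()['qpos'].round(1))"; done
```

```text
time_s: 14.27
tcp_pos: [0.0197, -0.8561, 0.6503]
tcp_rot: [-179.4, 5.1, 92.5]
contact_force: [0.1, 0.4, -0.5]
finger_gap: 0.0901
finger_force: 0.0
[ 78.9  51.8  66.4  12.2 -58.5 117.3  94.8]
time_s: 14.93
tcp_pos: [0.0198, -0.8253, 0.7154]
tcp_rot: [-179.4, 9.6, 92.6]
contact_force: [0.6, -0.1, 0.5]
finger_gap: 0.09
finger_force: 0.0
[ 78.3  47.4  67.3  12.2 -58.5 117.4  94.8]
```

```bash
for i in 1 2 3 4; do python3 -m jog '[{"slide":[-0.1,0,-1],"roll":0},{"slide":[-0.1,0,-1],"roll":0},{"slide":[-0.1,0,-1],"roll":0},{"slide":[-0.1,0,-1],"roll":0},{"slide":[-0.1,0,-1],"roll":0},{"slide":[-0.1,0,-1],"roll":0},{"slide":[-0.1,0,-1],"roll":0},{"slide":[-0.1,0,-1],"roll":0}]'|sed -n 1,4p; python3 -c "
from cell import *
print(get_state()['qpos'].round(1))"; done
```

```text
time_s: 15.6
tcp_pos: [0.0188, -0.7866, 0.7828]
tcp_rot: [-179.4, 14.4, 92.6]
contact_force: [-0.0, -0.3, 0.3]
[ 77.4  42.7  68.4  12.2 -58.5 117.4  94.8]
time_s: 16.27
tcp_pos: [0.0171, -0.7425, 0.8466]
tcp_rot: [-179.4, 19.2, 92.7]
contact_force: [0.0, 0.3, 0.1]
[ 76.4  37.9  69.7  12.2 -58.5 117.4  94.8]
time_s: 16.93
tcp_pos: [0.0147, -0.6933, 0.9065]
tcp_rot: [-179.5, 24.0, 92.8]
contact_force: [-0.0, 0.2, 0.3]
[ 75.1  33.2  71.3  12.2 -58.5 117.3  94.9]
time_s: 17.6
tcp_pos: [0.0114, -0.6395, 0.962]
tcp_rot: [-179.5, 28.8, 92.8]
contact_force: [-0.4, -0.9, -0.1]
[ 73.4  28.5  73.3  12.2 -58.5 117.3  95. ]
```

```bash
cat >> h.py <<'E'
def go(*t):
    s=get_state();M=rot(s['tcp_rot']);p=np.array(s['tcp_pos'])
    for q in t:
        q=np.array(q);print(q,'slide',np.round(M.T@(q-p)/.2,3));p=q
E
python3 -c "
from h import *
go((0.3,-.47,.88),(.5,-.33,.75),(.58,-.17,.6),(.577,-.07,.42),(.577,-.101,.30))"
```

```text
[ 0.3  -0.47  0.88] slide [ 0.878  1.482 -0.029]
[ 0.5  -0.33  0.75] slide [0.883 1.035 0.246]
[ 0.58 -0.17  0.6 ] slide [1.045 0.441 0.277]
[ 0.577 -0.07   0.42 ] slide [0.872 0.014 0.547]
[ 0.577 -0.101  0.3  ] slide [ 0.154 -0.002  0.6  ]
```

```bash
python3 -m jog '[{"slide":[0.08,0.14,0],"roll":0},{"slide":[0.16,0.28,0],"roll":0},{"slide":[0.24,0.42,0],"roll":0},{"slide":[0.32,0.56,0],"roll":0},{"slide":[0.4,0.7,0],"roll":0},{"slide":[0.5,0.85,0],"roll":0},{"slide":[0.6,1,0],"roll":0},{"slide":[0.6,1,0],"roll":0}]'|sed -n 1,4p
python3 -m jog '[{"slide":[0.1,0.12,0.02],"roll":0},{"slide":[0.2,0.24,0.04],"roll":0},{"slide":[0.3,0.36,0.06],"roll":0},{"slide":[0.4,0.48,0.08],"roll":0},{"slide":[0.5,0.6,0.1],"roll":0},{"slide":[0.58,0.7,0.12],"roll":0},{"slide":[0.58,0.76,0.12],"roll":0},{"slide":[0.58,0.76,0.12],"roll":0}]'|sed -n 1,4p
python3 -c "
from h import *
print(get_state()['qpos'].round(1))
go((.5,-.33,.75),(.58,-.17,.6),(.577,-.07,.42),(.577,-.101,.30))"
```

```text
time_s: 18.27
tcp_pos: [0.1395, -0.5666, 0.9295]
tcp_rot: [-179.6, 28.9, 92.5]
contact_force: [-0.2, 0.8, 1.1]
time_s: 18.93
tcp_pos: [0.2492, -0.4877, 0.8699]
tcp_rot: [-179.8, 29.1, 92.1]
contact_force: [-0.4, -4.1, -1.4]
[-26.   -4.9  66.7  58.6  25.7 101.   53.5]
[ 0.5  -0.33  0.75] slide [0.941 1.282 0.16 ]
[ 0.58 -0.17  0.6 ] slide [1.05  0.429 0.273]
[ 0.577 -0.07   0.42 ] slide [0.874 0.005 0.544]
[ 0.577 -0.101  0.3  ] slide [ 0.156 -0.004  0.6  ]
```

```bash
python3 -m jog '[{"slide":[0.1,0.14,0.02],"roll":0},{"slide":[0.2,0.28,0.04],"roll":0},{"slide":[0.3,0.42,0.06],"roll":0},{"slide":[0.4,0.56,0.08],"roll":0},{"slide":[0.5,0.7,0.1],"roll":0},{"slide":[0.6,0.85,0.12],"roll":0},{"slide":[0.7,1,0.12],"roll":0},{"slide":[0.7,1,0.12],"roll":0}]'|sed -n 1,4p
python3 -c "
from h import *
print(get_state()['qpos'].round(1))
go((.5,-.33,.75),(.58,-.17,.6),(.577,-.07,.42),(.577,-.101,.30))"
```

```text
time_s: 19.6
tcp_pos: [0.4547, -0.3607, 0.7759]
tcp_rot: [-179.3, 29.0, 93.2]
contact_force: [1.8, 2.0, -0.5]
[-29.4   3.7  55.   67.5  22.6  95.9  33.5]
[ 0.5  -0.33  0.75] slide [0.186 0.235 0.042]
[ 0.58 -0.17  0.6 ] slide [1.043 0.447 0.274]
[ 0.577 -0.07   0.42 ] slide [0.873 0.02  0.545]
[ 0.577 -0.101  0.3  ] slide [ 0.155 -0.001  0.6  ]
```

```bash
python3 -m jog '[{"slide":[0.13,0.08,0.03],"roll":0},{"slide":[0.26,0.16,0.07],"roll":0},{"slide":[0.39,0.24,0.1],"roll":0},{"slide":[0.52,0.32,0.14],"roll":0},{"slide":[0.65,0.4,0.18],"roll":0},{"slide":[0.78,0.5,0.22],"roll":0},{"slide":[0.9,0.6,0.25],"roll":0},{"slide":[0.9,0.6,0.25],"roll":0}]' 80|sed -n 1,4p
python3 -m jog '[{"slide":[0.13,0.01,0.05],"roll":0},{"slide":[0.28,0.03,0.1],"roll":0},{"slide":[0.43,0.05,0.15],"roll":0},{"slide":[0.58,0.07,0.2],"roll":0},{"slide":[0.73,0.09,0.26],"roll":0},{"slide":[0.88,0.1,0.32],"roll":0},{"slide":[1,0.1,0.4],"roll":0},{"slide":[1,0.1,0.4],"roll":0}]'|sed -n 1,4p
python3 -c "
from h import *
print(get_state()['qpos'].round(1))
go((.577,-.07,.42),(.577,-.101,.30))"
```

```text
time_s: 20.27
tcp_pos: [0.565, -0.2229, 0.6436]
tcp_rot: [-179.3, 29.0, 93.1]
contact_force: [1.3, 1.6, -0.3]
time_s: 20.93
tcp_pos: [0.5743, -0.0883, 0.4767]
tcp_rot: [-179.3, 29.0, 92.9]
contact_force: [0.2, 0.6, -1.3]
[-47.   10.7  43.1  96.6  22.2  78.   -6.7]
[ 0.577 -0.07   0.42 ] slide [0.217 0.021 0.204]
[ 0.577 -0.101  0.3  ] slide [ 0.156 -0.     0.6  ]
```

```bash
python3 -m jog '[{"slide":[0.1,0,0.1],"roll":0},{"slide":[0.2,0.01,0.2],"roll":0},{"slide":[0.25,0.02,0.3],"roll":0},{"slide":[0.3,0.02,0.4],"roll":0},{"slide":[0.35,0.02,0.5],"roll":0},{"slide":[0.373,0.02,0.6],"roll":0},{"slide":[0.373,0.02,0.7],"roll":0},{"slide":[0.373,0.02,0.7],"roll":0}]'|sed -n 1,4p
python3 - <<'E'
from h import *
print(get_state()['qpos'].round(1),get_state()['tcp_pos'])
s=snapshot('wrist');c,ok=cloud(s)
im=s['image'].copy()
T=np.array([[.028,-1,0],[1,.028,0],[0,0,1]]);O=np.array([.5185,-.236,0])
for l in ['slab','wedge']:
    for r in silhouettes(s,l)[:2]:
        m=r['mask']&ok;p=(c[m]-O)@T.T*1000
        # distance above bed
        d=(p[:,0]+75)*-.5+(p[:,2]-45)*.866; u=(p[:,0]+75)*.866+(p[:,2]-45)*.5
        print(l,round(r['p'],2),r['uv'],len(p),'above',np.round(np.percentile(d,[5,50,95])),'u',np.round(np.percentile(u,[1,50,99])),'y',np.round(np.percentile(p[:,1],[1,50,99])))
        k=abs(d-20)<6
        if k.sum()>20: print('  rect(u,y)',cv2.minAreaRect(np.stack([u[k],p[k,1]],1).astype(np.float32)))
        im[r['mask']]=im[r['mask']]//2+np.array([100,0,0] if l=='slab' else [0,100,0],np.uint8)
cv2.imwrite('pics/f.png',im[:,:,::-1])
E
```

```text
time_s: 21.6
tcp_pos: [0.5774, -0.0965, 0.3211]
tcp_rot: [-179.5, 29.1, 92.5]
contact_force: [-0.8, -1.3, -0.4]
[-43.1  19.5  41.7 107.9  18.9  59.6 -10.6] [ 0.57735185 -0.09654497  0.32106644]
slab 0.85 [254.6, 145.2] 3399 above [19. 21. 22.] u [ 3. 40. 84.] y [37. 62. 88.]
  rect(u,y) ((43.98320388793945, 61.435420989990234), (52.86023712158203, 83.6498794555664), 88.2014389038086)
wedge 0.66 [135.0, 151.9] 1889 above [ 6. 22. 23.] u [ 6. 46. 81.] y [-89. -70. -42.]
  rect(u,y) ((42.24230194091797, -80.70599365234375), (68.90573120117188, 49.541290283203125), 38.93871307373047)
```

View pics/f.png

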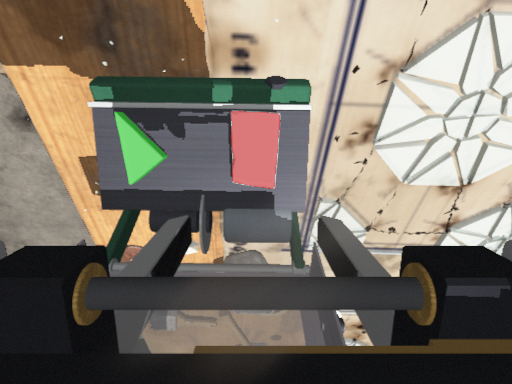

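```bash
python3 -c "
from h import *
z=rot(get_state()['tcp_rot'])[:,2];C=np.array([.5793,-.1924,.0757]);print(z)
go(C-.15*z,C-.091*z)"
```

```text
[ 0.01639859 -0.48432672 -0.87473351]
[ 0.57684021 -0.11975099  0.20691003] slide [ 0.175 -0.013  0.573]
[ 0.57780773 -0.14832627  0.15530075] slide [0.    0.    0.295]
```

```bash
python3 -m jog '[{"slide":[0.04,0,0.08],"roll":0},{"slide":[0.08,0,0.18],"roll":0},{"slide":[0.12,-0.01,0.28],"roll":0},{"slide":[0.175,-0.013,0.38],"roll":0},{"slide":[0.175,-0.013,0.48],"roll":0},{"slide":[0.175,-0.013,0.55],"roll":0},{"slide":[0.175,-0.013,0.573],"roll":0},{"slide":[0.175,-0.013,0.573],"roll":0}]' 80 45|sed -n 1,4p
python3 -c "
from h import *
z=rot(get_state()['tcp_rot'])[:,2];C=np.array([.5793,-.1924,.0757])
go(C-.091*z)"
```

```text
time_s: 22.42
tcp_pos: [0.5767, -0.1195, 0.206]
tcp_rot: [-179.7, 29.0, 92.5]
contact_force: [-1.2, -0.1, -0.3]
[ 0.57785382 -0.14832147  0.15529894] slide [-0.003  0.001  0.292]
```

Descend, then close with 45 N.

```bash
python3 -m jog '[{"slide":[0,0,0.06],"roll":0},{"slide":[0,0,0.12],"roll":0},{"slide":[0,0,0.18],"roll":0},{"slide":[0,0,0.23],"roll":0},{"slide":[0,0,0.27],"roll":0},{"slide":[0,0,0.29],"roll":0},{"slide":[0,0,0.29],"roll":0},{"slide":[0,0,0.29],"roll":0}]'
python3 -m jog '[{"slide":[0,0,0],"roll":0},{"slide":[0,0,0],"roll":0},{"slide":[0,0,0],"roll":0},{"slide":[0,0,0],"roll":0},{"slide":[0,0,0],"roll":0},{"slide":[0,0,0],"roll":0},{"slide":[0,0,0],"roll":0},{"slide":[0,0,0],"roll":0}]' 40 45
```

```text
time_s: 23.08
tcp_pos: [0.5774, -0.1473, 0.1551]
tcp_rot: [-179.7, 29.0, 92.5]
contact_force: [0.4, 0.4, -0.2]
finger_gap: 0.0803
finger_force: 0.0
time_s: 23.75
tcp_pos: [0.5773, -0.1472, 0.1549]
tcp_rot: [-179.7, 29.0, 92.5]
contact_force: [-1.6, 2.7, 5.9]
finger_gap: 0.0513
finger_force: 44.8
```

```bash
python3 -m jog '[{"slide":[0,0,-0.03],"roll":0},{"slide":[0,0,-0.08],"roll":0},{"slide":[0,0,-0.15],"roll":0},{"slide":[0,0,-0.25],"roll":0},{"slide":[0,0,-0.37],"roll":0},{"slide":[0,0,-0.48],"roll":0},{"slide":[0,0,-0.55],"roll":0},{"slide":[0,0,-0.55],"roll":0}]' 40 45
python3 - <<'E'
from h import *
s=snapshot('scene');cv2.imwrite('pics/g.png',s['image'][:,:,::-1])
c,ok=cloud(s)
for n in ['scene','wrist']:
  s=snapshot(n);c,ok=cloud(s)
  for l in ['slab','wedge']:
    for r in silhouettes(s,l)[:1]:
        p=c[r['mask']&ok];print(n,l,round(r['p'],2),r['uv'],len(p),np.round(np.percentile(p,[3,50,97],axis=0),3).tolist())
z=rot(get_state()['tcp_rot'])[:,2];P=get_state()['tcp_pos']
B=np.array([.500,.131,.018])
print('slab centre now',P+.091*z)
go(B+[0,0,.10]-.091*z)
E
```

```text
time_s: 24.42
tcp_pos: [0.5765, -0.0924, 0.2536]
tcp_rot: [-179.9, 28.9, 92.5]
contact_force: [0.6, -0.8, -1.4]
finger_gap: 0.0517
finger_force: 44.8
scene slab 0.68 [325.2, 204.5] 12878 [[0.387, -0.335, 0.021], [0.463, -0.284, 0.196], [0.648, -0.157, 0.321]]
scene wedge 0.71 [282.8, 238.6] 349 [[0.428, -0.229, 0.057], [0.436, -0.198, 0.083], [0.468, -0.164, 0.101]]
wrist slab 0.71 [251.5, 218.0] 9837 [[0.552, -0.152, 0.156], [0.575, -0.122, 0.173], [0.6, -0.099, 0.19]]
wrist wedge 0.7 [114.6, 193.1] 2620 [[0.43, -0.217, 0.059], [0.447, -0.19, 0.084], [0.473, -0.163, 0.101]]
slab centre now [ 0.57635929 -0.13877063  0.17075594]
[0.49868381 0.17509883 0.19758995] slide [ 1.321 -0.326 -0.428]
```

View pics/g.png

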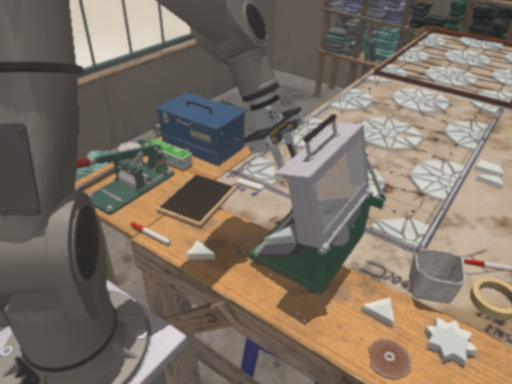

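```bash
python3 -m jog '[{"slide":[0.05,-0.02,-0.05],"roll":0},{"slide":[0.14,-0.05,-0.12],"roll":0},{"slide":[0.26,-0.08,-0.2],"roll":0},{"slide":[0.4,-0.12,-0.26],"roll":0},{"slide":[0.54,-0.16,-0.32],"roll":0},{"slide":[0.64,-0.18,-0.36],"roll":0},{"slide":[0.7,-0.2,-0.4],"roll":0},{"slide":[0.7,-0.2,-0.4],"roll":0}]' 40 45
python3 - <<'E'
from h import *
s=dict(np.load('top.npz'));c,ok=cloud(s)
for y in np.arange(.18,.40,.02):
    m=ok&(c[...,0]>.38)&(c[...,0]<.62)&(abs(c[...,1]-y)<.01)
    print(round(y,2),c[m][:,2].max().round(3),c[m][c[m][:,2].argmax(),0].round(3),end='; ')
z=rot(get_state()['tcp_rot'])[:,2]
B=np.array([.500,.131,.018])
go(B+[0,0,.065]-.091*z)
E
```

```text
time_s: 25.43
tcp_pos: [0.5286, 0.0681, 0.253]
tcp_rot: [-179.7, 29.0, 92.7]
contact_force: [0.3, 0.7, -1.8]
finger_gap: 0.0514
finger_force: 44.8
0.18 0.024 0.524; 0.2 0.023 0.556; 0.22 0.018 0.574; 0.24 0.006 0.402; 0.26 0.005 0.408; 0.28 0.085 0.426; 0.3 0.091 0.537; 0.32 0.141 0.385; 0.34 0.145 0.38; 0.36 0.105 0.477; 0.38 0.087 0.436; 0.4 0.047 0.591; [0.49846463 0.17504144 0.1626178 ] slide [ 0.692 -0.124  0.134]
```

```bash
python3 -m jog '[{"slide":[0.06,-0.01,0],"roll":0},{"slide":[0.16,-0.03,0],"roll":0},{"slide":[0.28,-0.06,0.02],"roll":0},{"slide":[0.4,-0.08,0.06],"roll":0},{"slide":[0.52,-0.1,0.09],"roll":0},{"slide":[0.62,-0.12,0.12],"roll":0},{"slide":[0.692,-0.124,0.134],"roll":0},{"slide":[0.692,-0.124,0.134],"roll":0}]' 40 45
python3 - <<'E'
from h import *
s=snapshot('scene');c,ok=cloud(s)
st=get_state();z=rot(st['tcp_rot'])[:,2];C=st['tcp_pos']+.091*z;print(C)
cv2.imwrite('pics/h.png',cv2.resize(s['image'][130:290,110:330][:,:,::-1],(770,560),interpolation=2))
B=np.array([.500,.131,.018])
# first contact when low end bottom 2 mm above pad; then flat
go(B+[0,-.003,.033]-.091*z,B+[0,0,.0105]-.091*z)
E
```

```text
time_s: 26.1
tcp_pos: [0.4989, 0.1738, 0.1611]
tcp_rot: [-179.6, 29.0, 92.6]
contact_force: [-0.4, 0.5, -2.5]
finger_gap: 0.0514
finger_force: 44.8
[0.50086081 0.12814307 0.08283477]
[0.49859054 0.17215931 0.13055482] slide [ 0.077 -0.004  0.139]
[0.49859054 0.17515931 0.10805482] slide [0.068 0.001 0.091]
```

View pics/h.png

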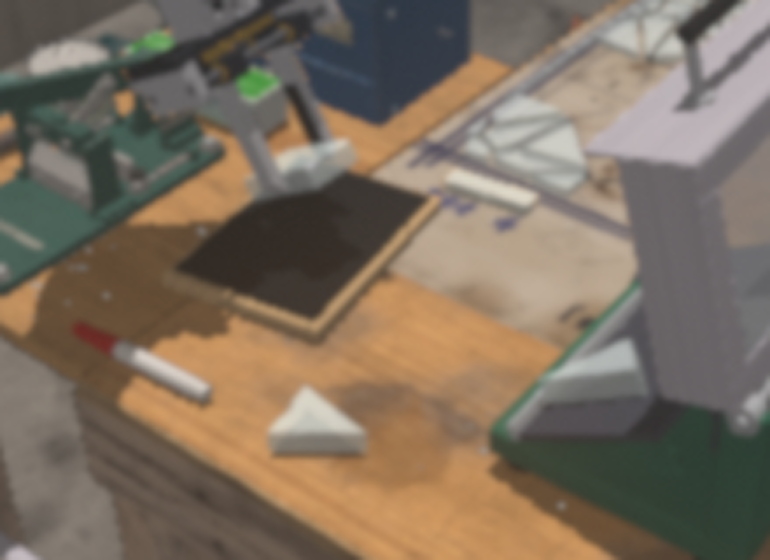

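Run:
```python
from h import *
st=get_state();z=rot(st['tcp_rot'])[:,2]
f=lambda y,h:np.array([.500,y,h])-.091*z
go(f(.141,.052));
M=rot(st['tcp_rot']);q0=f(.141,.052)
for y,h in [(.141,.047),(.1365,.042),(.133,.0353),(.131,.031),(.131,.029)]: print(y,h,np.round(M.T@(f(y,h)-q0)/.2,3))
```

```text
[0.49859054 0.18515931 0.13155482] slide [ 0.131 -0.001  0.104]
0.141 0.047 [0.012 0.    0.022]
0.1365 0.042 [ 0.005 -0.001  0.055]
0.133 0.0353 [ 0.006 -0.001  0.092]
0.131 0.031 [ 0.007 -0.002  0.116]
0.131 0.029 [ 0.012 -0.001  0.125]
```

```bash
python3 -m jog '[{"slide":[0.03,0,0.02],"roll":0},{"slide":[0.06,0,0.05],"roll":0},{"slide":[0.09,0,0.08],"roll":0},{"slide":[0.131,0,0.104],"roll":0},{"slide":[0.131,0,0.104],"roll":0},{"slide":[0.135,0,0.11],"roll":0},{"slide":[0.137,0,0.115],"roll":0},{"slide":[0.137,0,0.115],"roll":0}]' 40 45
python3 - <<'E'
from h import *
st=get_state();M=rot(st['tcp_rot']);z=M[:,2];print(st['tcp_pos']+.091*z)
s=snapshot('scene');c,ok=cloud(s)
p=c[ok&(abs(c[...,0]-.5)<.05)&(abs(c[...,1]-.13)<.09)&(c[...,2]>.024)&(c[...,2]<.09)]
for y in np.arange(.07,.22,.01):
    q=p[abs(p[:,1]-y)<.005]
    if len(q): print(round(y,2),len(q),q[:,2].min().round(3),q[:,2].max().round(3))
E
```

```text
time_s: 26.82
tcp_pos: [0.4987, 0.1849, 0.1297]
tcp_rot: [-179.7, 29.0, 92.5]
contact_force: [-0.6, 0.1, -2.9]
finger_gap: 0.0509
finger_force: 44.8
[0.50018702 0.14087021 0.05008533]
0.1 36 0.062 0.075
0.11 82 0.058 0.081
0.12 29 0.056 0.076
0.13 40 0.046 0.071
0.14 75 0.044 0.08
0.15 102 0.031 0.09
0.16 52 0.028 0.089
0.17 30 0.024 0.089
0.18 10 0.027 0.044
```

```bash
python3 -m jog '[{"slide":[0.004,0,0.008],"roll":0},{"slide":[0.006,0,0.012],"roll":0},{"slide":[0.008,0,0.016],"roll":0},{"slide":[0.009,0,0.018],"roll":0},{"slide":[0.009,0,0.02],"roll":0},{"slide":[0.009,0,0.02],"roll":0},{"slide":[0.009,0,0.02],"roll":0},{"slide":[0.009,0,0.02],"roll":0}]' 40 45
python3 -c "
from h import *
st=get_state();z=rot(st['tcp_rot'])[:,2];print(st['tcp_pos']+.091*z)"
```

```text
time_s: 27.53
tcp_pos: [0.4989, 0.1845, 0.1256]
tcp_rot: [-179.7, 29.0, 92.5]
contact_force: [0.2, -0.8, 5.5]
finger_gap: 0.0512
finger_force: 44.9
[0.50032748 0.14046064 0.04601943]
```

```bash
python3 -m jog '[{"slide":[0,0,0],"roll":0},{"slide":[0,0,0],"roll":0},{"slide":[-0.003,0,0.01],"roll":0},{"slide":[-0.006,0,0.02],"roll":0},{"slide":[-0.009,0,0.029],"roll":0},{"slide":[-0.009,0,0.04],"roll":0},{"slide":[-0.009,0,0.05],"roll":0},{"slide":[-0.009,0,0.05],"roll":0}]' 40 10
python3 - <<'E'
from h import *
st=get_state();M=rot(st['tcp_rot']);z=M[:,2];print(st['tcp_pos']+.091*z)
s=snapshot('scene');c,ok=cloud(s)
m=ok&(abs(c[...,0]-.5)<.05)&(abs(c[...,1]-.13)<.09)&(c[...,2]>.024)&(c[...,2]<.09)&(s['image'].astype(int).sum(-1)>420)
p=c[m]
for y in np.arange(.07,.22,.01):
    q=p[abs(p[:,1]-y)<.005]
    if len(q): print(round(y,2),len(q),np.percentile(q[:,2],[10,50,90]).round(3))
E
```

```text
time_s: 28.2
tcp_pos: [0.4988, 0.178, 0.1171]
tcp_rot: [-179.7, 29.0, 92.5]
contact_force: [0.3, -0.3, -1.4]
finger_gap: 0.0517
finger_force: 10.0
[0.50021479 0.13391127 0.03745981]
0.09 2 [0.053 0.054 0.055]
0.1 25 [0.052 0.052 0.054]
0.11 29 [0.049 0.05  0.052]
0.12 28 [0.047 0.049 0.05 ]
0.13 34 [0.045 0.046 0.048]
0.14 29 [0.043 0.045 0.061]
0.15 20 [0.04  0.042 0.044]
0.16 17 [0.038 0.04  0.042]
0.17 11 [0.036 0.038 0.04 ]
```

```bash
python3 -m jog '[{"slide":[0,0,0.01],"roll":0},{"slide":[0,0,0.02],"roll":0},{"slide":[0.003,0,0.03],"roll":0},{"slide":[0.006,0,0.038],"roll":0},{"slide":[0.007,0,0.044],"roll":0},{"slide":[0.007,0,0.046],"roll":0},{"slide":[0.007,0,0.046],"roll":0},{"slide":[0.007,0,0.046],"roll":0}]' 40 8
cat > look.py <<'E'
from h import *
st=get_state();M=rot(st['tcp_rot']);z=M[:,2];print(st['tcp_pos']+.091*z)
s=snapshot('scene');c,ok=cloud(s)
m=ok&(abs(c[...,0]-.5)<.05)&(abs(c[...,1]-.13)<.09)&(c[...,2]>.024)&(c[...,2]<.09)&(s['image'].astype(int).sum(-1)>420)
p=c[m]
for y in np.arange(.07,.22,.01):
    q=p[abs(p[:,1]-y)<.005]
    if len(q): print(round(y,2),len(q),np.percentile(q[:,2],[10,50,90]).round(3))
E
python3 look.py
```

```text
time_s: 28.92
tcp_pos: [0.4989, 0.1754, 0.1088]
tcp_rot: [-179.7, 29.0, 92.5]
contact_force: [-3.1, 1.8, 7.3]
finger_gap: 0.0521
finger_force: 8.0
[0.50029611 0.13130422 0.02917912]
0.09 13 [0.036 0.038 0.041]
0.1 39 [0.036 0.038 0.039]
0.11 34 [0.036 0.037 0.04 ]
0.12 37 [0.036 0.038 0.039]
0.13 42 [0.036 0.038 0.042]
0.14 35 [0.036 0.039 0.06 ]
0.15 23 [0.036 0.038 0.039]
0.16 19 [0.035 0.038 0.039]
0.17 6 [0.037 0.037 0.039]
```

```bash
python3 -m jog '[{"slide":[0,0,0],"roll":0},{"slide":[0,0,0],"roll":0},{"slide":[0,0,0],"roll":0},{"slide":[0,0,0],"roll":0},{"slide":[0,0,-0.05],"roll":0},{"slide":[0,0,-0.15],"roll":0},{"slide":[0,0,-0.3],"roll":0},{"slide":[0,0,-0.45],"roll":0}]' 80 20
python3 -m jog '[{"slide":[0,0,-0.15],"roll":0},{"slide":[0,0,-0.3],"roll":0},{"slide":[0,0,-0.4],"roll":0},{"slide":[0,0,-0.4],"roll":0},{"slide":[0,0,-0.4],"roll":0},{"slide":[0,0,-0.4],"roll":0},{"slide":[0,0,-0.4],"roll":0},{"slide":[0,0,-0.4],"roll":0}]'
python3 - <<'E'
from h import *
for n in ['scene','top']:
    s=snapshot(n);c,ok=cloud(s)
    if n=='scene': cv2.imwrite('pics/i.png',s['image'][:,:,::-1])
    for l in ['slab','wedge','hood']:
        for r in silhouettes(s,l)[:1]:
            p=c[r['mask']&ok];print(n,l,round(r['p'],2),r['uv'],len(p),np.round(np.percentile(p,[3,50,97],axis=0),3).tolist())
E
```

```text
time_s: 29.63
tcp_pos: [0.4972, 0.219, 0.1888]
tcp_rot: [-179.7, 29.0, 92.5]
contact_force: [0.4, -0.2, 0.5]
finger_gap: 0.0802
finger_force: 0.0
time_s: 30.3
tcp_pos: [0.4961, 0.2567, 0.2567]
tcp_rot: [-179.7, 29.0, 92.5]
contact_force: [0.4, -0.2, 0.0]
finger_gap: 0.0802
finger_force: 0.0
scene slab 0.83 [198.2, 192.4] 473 [[0.472, 0.09, 0.019], [0.492, 0.125, 0.037], [0.523, 0.169, 0.04]]
scene wedge 0.61 [283.0, 234.9] 384 [[0.428, -0.229, 0.053], [0.437, -0.197, 0.082], [0.478, -0.161, 0.1]]
scene hood 0.66 [328.0, 203.0] 12780 [[0.387, -0.335, 0.025], [0.463, -0.285, 0.197], [0.645, -0.161, 0.321]]
top slab 0.85 [185.3, 209.4] 599 [[0.474, 0.092, 0.027], [0.499, 0.132, 0.038], [0.523, 0.171, 0.041]]
top wedge 0.67 [303.4, 226.8] 314 [[0.429, -0.226, 0.068], [0.446, -0.196, 0.088], [0.47, -0.164, 0.102]]
```

View pics/i.png

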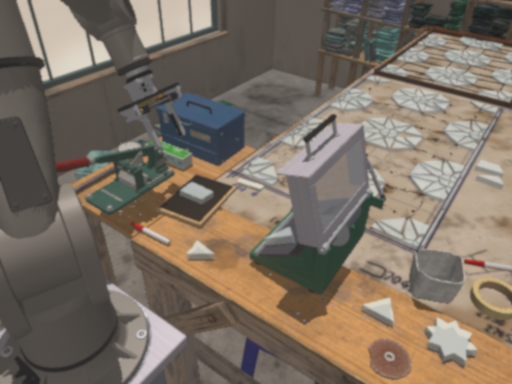

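The picture shows the slab lying flat mid-board at about (198,192). The wedge is still on the bed at (283,235), the hood is wide open, and the gripper is clear of everything.

```bash
python3 -c "
from cell import *
print(close_job())"
```

```text
the job is handed in; nothing more can be done
None
```

The job is handed in at about 30 s of the 61 s: the hood stays open by itself, the slab lies flat in the middle of the padded board, and the wedge is still on the bed; the verdict was not shown.

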